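# Rock a wedged sample bottle free for weighing

### The job

The tall sample bottle is wedged in the leaning holder: work it loose by rocking it to one side and the other so that it pushes both steel cheeks back (do not push the cheeks with the gripper), then draw it out and stand it gently upright with its whole foot on the balance's pan. To free the pan, stand the check weight that is on it upright in the empty half of the weight tray, also gently. Leave everything else on the bench where it is.

Things in the scene. Friction and masses are not known exactly. Their poses are not given: they have to be found in the camera images.
- bottle: tall narrow white plastic sample bottle, grey screw cap, about 0.3 kg, 160 mm long. Body 54 mm dia up to a flat shoulder at 94.5 mm; neck 32 mm dia; cap 42 mm dia from 124 to 160 mm. Origin at the centre of its underside, z along it towards the cap. Starts in the leaning holder, wedged between two steel cheeks
- holder: fixed holder on a white base plate 190 x 150 mm (x by y); origin at the centre of the plate's underside, z up. The bottle in it leans 0.55 rad from vertical towards the holder's -x: its axis is (-0.523, 0, 0.853) in the holder's frame. Dark steel cheeks stand close at its left (+y) and right (-y). No part of the holder reaches above 104 mm along the bottle's axis, or beyond 75 mm to either side
- seat (a point): where the centre of the bottle's underside rests: (50, 0, 55) mm in the holder's frame, same axes. It is on a rib 8 mm wide between 10 mm high fences, so the bottle can rock about this point towards the holder's +y and -y only. A plate 74 mm high supports it on its lower (-x) side, a stop 30 mm high on the other
- cheek_left (a joint): cheek on the holder's +y side: distance pushed outwards, 0 to 0.014 m. Near 0 it stands against the bottle and its lip reaches 5 mm over the shoulder, so the bottle cannot be pulled out. No spring: about 8 N slides it and it stays where left. Past 0.007 the lip clears a centred bottle; leaning the bottle 0.14 rad about its foot pushes it to about 0.012
- cheek_right (a joint): the same for the cheek on the holder's -y side, pushed outwards towards -y
- weight: steel check weight, cylinder 42 mm dia up to 50 mm, then a waist and a knob 26 mm dia from 64 to 77 mm (total height); 0.5 kg; origin at the centre of its underside. It starts standing on the balance pan
- balance: fixed white bench balance 200 x 170 mm (x by y), top of its housing at 62 mm, round steel pan above it; origin at the centre of its underside
- pan (a point): centre of the upper face of the balance's round pan: 120 mm dia, 80 mm above the bench; 20 mm towards the balance's +x from its middle
- tray: fixed shallow wooden weight tray, 190 x 100 mm (x by y), 22 mm high, 4 mm walls and floor, split across the middle into two halves along its x; origin at the centre of its underside. The half at its -x end is empty
- tray_empty (a point): centre of the floor of the tray's empty half (inside about 89 x 92 mm), 4 mm above the bench
- small_weight: smaller steel check weight of the same shape (34 mm dia, 62 mm tall), standing in the tray's other half; origin at the centre of its underside. Leave alone
- wash_bottle: white plastic wash bottle, 62 mm dia, 180 mm tall with a thin spout tip; origin at the centre of its underside. Leave alone
- beaker: empty glass beaker, 72 mm dia, 90 mm tall; origin at the centre of its underside. Leave alone
- jar: wide white plastic jar, 72 mm dia, 85 mm tall; origin at the centre of its underside. Leave alone
- amber_bottle: amber glass bottle, 68 mm dia, 170 mm tall; origin at the centre of its underside. Leave alone
- tip_box: pipette-tip box, 112 x 82 x 78 mm tall; origin at the centre of its underside. Leave alone
- flask: conical glass flask, 80 mm dia foot, 116 mm tall; origin at the centre of its underside. Leave alone
There are look-alikes about, which are no part of the job. There is more than one size of the tray; the one meant has the size given above.

How it is judged:
By the outcome, as a careful person would: the job done as asked, in the order asked, and still so for the second after the job is handed in, with the robot touching nothing.
It also fails if it takes over 67 s, if anything falls off the work surface, if the arm or the gripper's body presses on something with over 40 N, if the wrist force passes 120 N, or if a joint passes its speed limit or range.

### The arm

A 6-joint arm with a two-finger parallel gripper is mounted at the origin on the work surface. World frame = base frame: x ahead of the robot, y to its left, z up, the work surface at z = 0. Lengths are in mm, angles in degrees, forces in N, time in s.
With the tool pointing down it reaches from about 350 to 850 mm from the base axis. Payload 8.1 kg.
Tool frame: the origin (TCP) lies midway between the tips of the shut fingers; the grasp point (between the pads) lies 19 mm behind it (r.grasp_offset is the distance from the TCP to the grasp point, in mm); z points along the fingers, x is the direction in which the jaws open and shut, and the axes are right-handed (so a half turn about z gives the same grasp; the last joint's range is limited). The gripper opens to 85 mm and grips with 20 to 120 N. Pads are 22 mm wide; open, the fingers measure 114 mm over their backs; the gripper's body (76 mm by 85 mm) begins 54 mm behind the grasp point. The pads swing forward as they close: fully open they stand 13 mm farther back than shut.
Start: joints at [-79.148, 7.471, 85.268, -0, 87.261, -4.893], TCP at [162.833, -577.487, 231.292] pointing down, gripper open.
Joint ranges: [-169.43, 169.43], [-51.17, 129.36], [1.28, 143.12], [-76.62, 256.62], [0, 156.53], [-152.29, 152.29]. Speed limits (degrees/s): [136.94, 136.94, 159.86, 180, 180, 180].

### API

Orientations are given as [roll, pitch, yaw] about the fixed x, y, z axes, in that order (R = Rz(yaw) Ry(pitch) Rx(roll)).
In Python, from bench import r, optics, hand_in gives the robot as it stands.
- The arm moves only by the shell command python3 -m pendant 'ROWS' [FORCE]. ROWS is JSON, a list of rows, each a list of 5 numbers: the opening, from 0 (shut) to 1 (fully open), then the shift along the tool's x, y, z in mm, then the turn about the tool's z in degrees. A call has 1 to 10 rows; each row shifts and turns the commanded pose from where the row before left it, along the tool's axes as they then stand; what a row does not reach is not made up. A row lasts 1/10 s, in which the tool goes at most 50 mm and 8.59 degrees, less where a joint would pass 70% of its speed; a pose out of reach is approached as far as the arm can. A call with a gripper value outside its range is refused whole. The fingers move at their own pace and stop on an object; FORCE is the grip in N (left out, the last holds). Time passes only in rows, so rows that do not move let the fingers close. It gives the time, the measured TCP pose, the force and the opening at its end, in the units of the state.
- r.sense(): the state, without advancing time (a new reading comes with each control period).
- optics.snapshot(name): name is "side" or "top" or "wrist"; returns (picture, depth): 420x560x3 uint8, blue, green, red; 420x560 float32, mm along the optical axis (not along the pixel's ray), 0 where there is no reading.
- optics.camera_params(name): a dict with "camera_matrix" (3x3 intrinsics, pixels), "eye" and "orientation" of the camera in the world. Camera axes: x right, y down, z forward; pixel columns grow to the right and rows downward; lengths in mm; the calibration is good to about 2 mm. A picture is of the moment at which its call begins: read the wrist's pose just before it. camera_params takes no time and is no camera call; for the wrist camera it gives the pose at the moment of the call.
- hand_in(): hands the job in, once; it reports no verdict.
Trained networks look in the newest picture that a camera, given by its name, has taken for a name from the list of things; names that differ only in an ending like _2 or _b are one class to them, and where a whole thing is asked for, a point or a joint stands for the part that bears it (a point fixed in the world has none). Each returns a list of dicts, best first, with "score" (0 to 1); they miss things now and then, are a little off and sometimes report something else, mostly with a low value. They report only what shows in the picture. A call takes as long as a camera call. They do not tell look-alikes from the thing itself.
- optics.search_frame(camera, query): "at" ([x, y, z] in mm, in world coordinates, good to about 4 mm: the middle of the surface that is visible of it).
The state is a dict: "time": time; "joint_pos": joint angles; "qd": joint speeds; "joint_efforts": joint torques, N m; "tool_pos": TCP position; "tcp_rot": TCP orientation; "ft_force": force on the tool from outside, world axes, zero at the start; "wrist_torque": the same for the moment, N m; "finger_gap": finger opening in mm.
Only numpy, scipy, OpenCV 4.12 (cv2) and the standard library are available. Lean on these libraries where they do the work, as an engineer would, in place of code of your own. Each camera call takes 0.05 s, during which the arm holds its last target. There are 200 camera calls.

## Working session

There is one attempt and no reset: what is moved stays moved. The work goes in short steps, Python scripts to look and compute and a shell command to move; the robot and the scene stay as the last step left them, time stands still between calls to the robot, and variables do not carry over. Pictures are saved under pics/ and viewed, about 8 in all and at most 12, crops included, and the job is handed in when it is done.

```bash
mkdir -p pics; ls; cat > h.py <<'E'
import numpy as np, cv2
from bench import r, optics
def snap(name,fn=None):
    im,d=optics.snapshot(name); p=optics.camera_params(name)
    if fn: cv2.imwrite('pics/'+fn,im)
    return im,d,p
E
python3 - <<'E'
from h import *
for n in ('top','side'):
    im,d,p=snap(n,n+'0.png'); print(n,p)
    for q in ['bottle','holder','weight','balance','tray','small_weight','wash_bottle','jar','tip_box','flask','amber_bottle','beaker']:
        print(q,[(np.round(o['at']).astype(int).tolist(),round(o['score'],2)) for o in optics.search_frame(n,q)[:4]])
print(r.sense())
a=cv2.imread('pics/top0.png');
E
```

```text
pics
top {'camera_matrix': array([[480.11308967,   0.        , 279.4592388 ],
       [  0.        , 480.11308967, 205.39859493],
       [  0.        ,   0.        ,   1.        ]]), 'eye': array([ 325.7440383 ,   -8.82791571, 1696.6419117 ]), 'orientation': array([-1.73884516e+02,  1.17127684e-01, -8.96588531e+01])}
bottle [([600, -259, 149], 0.93)]
holder [([586, -244, 14], 0.73), ([529, 5, 3], 0.52)]
weight [([599, 258, 133], 0.57)]
balance [([585, 276, 64], 0.61)]
tray [([530, 1, 5], 0.95), ([339, 46, 2], 0.84), ([244, 290, 4], 0.66), ([581, 11, 48], 0.56)]
small_weight [([604, -228, 137], 0.61), ([581, 12, 44], 0.47), ([590, 275, 63], 0.25)]
wash_bottle [([699, -56, 109], 0.68)]
jar [([414, -297, 85], 0.95), ([588, 273, 62], 0.32), ([516, -490, 78], 0.19)]
tip_box [([520, -492, 76], 0.96), ([529, 0, 3], 0.24), ([589, -248, 15], 0.22)]
flask [([735, 54, 54], 0.57)]
amber_bottle [([534, 470, 110], 0.6)]
beaker [([410, 266, 37], 0.72)]
side {'camera_matrix': array([[494.56138926,   0.        , 274.87228882],
       [  0.        , 494.56138926, 210.27351272],
       [  0.        ,   
[... 699 characters left out ...]

amber_bottle []
beaker []
{'time': 1.3, 'joint_pos': array([-7.91479128e+01,  7.46963322e+00,  8.52668320e+01,  9.31044859e-04,
        8.72609590e+01, -4.89340763e+00]), 'qd': array([-0.11875762, -0.0041125 , -0.03554218, -0.0084742 , -0.02355921,
        0.05889925]), 'joint_efforts': array([-9.03749133e-04, -5.69305372e+01, -5.00869596e+01, -4.74583030e-04,
        1.05127314e-03,  3.94298695e-05]), 'tool_pos': array([ 162.84572753, -577.49568872,  231.3175057 ]), 'tcp_rot': array([-1.79999293e+02, -2.64569497e-03, -7.42545497e+01]), 'ft_force': array([ 0.04258663, -1.25383001,  0.17202634]), 'wrist_torque': array([ 0.00500506,  0.02830441, -0.014401  ]), 'finger_gap': 85.10069724591854}
```

View pics/top0.png

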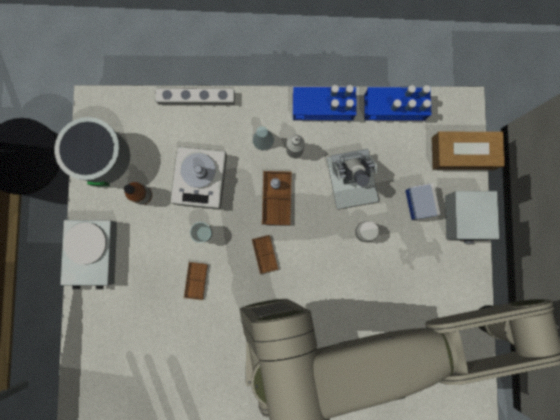

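View pics/side0.png

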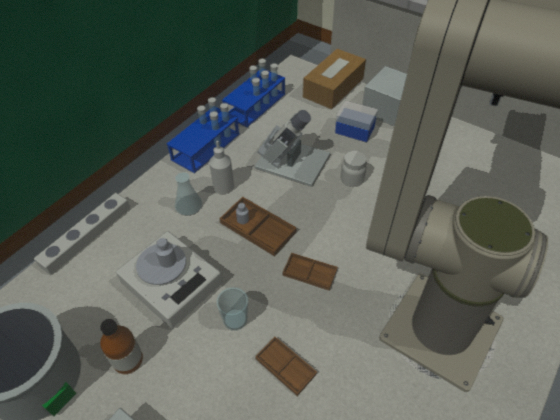

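```bash
cat >> h.py <<'E'
from scipy.spatial.transform import Rotation as Ro
def cloud(d,p):
    K=p['camera_matrix']; v,u=np.mgrid[:420,:560]
    P=np.stack([(u-K[0,2])/K[0,0]*d,(v-K[1,2])/K[1,1]*d,d],-1)
    W=P@Ro.from_euler('xyz',p['orientation'],degrees=True).as_matrix().T+p['eye']
    W[d<=0]=np.nan; return W
def rect(W,box,zr):
    m=(W[...,0]>box[0])&(W[...,0]<box[1])&(W[...,1]>box[2])&(W[...,1]<box[3])&(W[...,2]>zr[0])&(W[...,2]<zr[1])
    m=m.astype(np.uint8); n,l,s,c=cv2.connectedComponentsWithStats(m)
    if n<2: return None
    k=1+np.argmax(s[1:,4]); Q=W[l==k]
    return len(Q),np.round(np.array(cv2.boxPoints(cv2.minAreaRect(Q[:,:2].astype(np.float32)))),0).tolist(),[np.round(x,1) for x in cv2.minAreaRect(Q[:,:2].astype(np.float32))],np.round(np.median(Q,0),1)
E
python3 - <<'E'
from h import *
for n in ('top','side'):
    im,d,p=snap(n); W=cloud(d,p)
    print(n,'bench z',np.nanpercentile(W[200:300,300:340,2],[5,50,95]))
    for nm,box,zr in [('plate',(450,720,-360,-130),(5,30)),('cap',(500,700,-350,-150),(150,230)),('hold',(500,700,-350,-150),(40,230)),('housing',(450,720,170,370),(50,72)),('pan',(450,720,170,370),(74,86)),('weight',(450,720,170,370),(95,180)),('tray',(400,640,-60,60),(14,32)),('trayall',(400,640,-60,60),(3,32)),('sw',(400,640,-60,60),(38,90)),('tray2',(270,410,-30,110),(6,40))]:
        print(nm,rect(W,box,zr))
    for z in range(40,200,20):
        m=(W[...,0]>500)&(W[...,0]<700)&(W[...,1]>-350)&(W[...,1]<-150)&(abs(W[...,2]-z)<10)
        print(z,m.sum(),np.round(W[m].mean(0)))
E
```

```text
top bench z [-5.77029528  0.85880014  7.70445921]
plate (1169, [[483.0, -199.0], [513.0, -363.0], [711.0, -327.0], [681.0, -163.0]], [array([ 596.7, -263.1]), array([201.3, 167.2]), np.float64(10.4)], array([ 555.3, -254.3,   14.4]))
cap (229, [[549.0, -285.0], [620.0, -295.0], [627.0, -248.0], [555.0, -237.0]], [array([ 588. , -266.1]), array([47.5, 72.3]), np.float64(81.9)], array([ 579.4, -263. ,  187.8]))
hold (1184, [[540.0, -204.0], [563.0, -335.0], [702.0, -311.0], [678.0, -179.0]], [array([ 620.7, -257.4]), array([140.4, 133.3]), np.float64(10.2)], array([ 628.1, -251.5,  112.8]))
housing (1841, [[491.0, 202.0], [691.0, 183.0], [707.0, 353.0], [507.0, 372.0]], [array([599.2, 277.8]), array([170.7, 200.6]), np.float64(84.5)], array([563.9, 274. ,  62.7]))
pan (695, [[539.0, 301.0], [593.0, 197.0], [699.0, 253.0], [645.0, 357.0]], [array([619.1, 277. ]), array([119.4, 117.1]), np.float64(27.6)], array([619.6, 279.9,  80.2]))
weight (152, [[584.0, 279.0], [591.0, 239.0], [631.0, 246.0], [624.0, 286.0]], [array([607.7, 262.1]), array([40.2, 40.7]), np.float64(10.0)], array([603.4
[... 2241 characters left out ...]
], [639.0, -59.0], [640.0, 59.0], [436.0, 60.0]], [array([537.5,   0.6]), array([118.2, 203.7]), np.float64(89.7)], array([532.5,   9.2,   8. ]))
sw (130, [[562.0, 18.0], [579.0, -6.0], [604.0, 12.0], [586.0, 36.0]], [array([582.6,  15. ]), array([30.7, 29.2]), np.float64(35.9)], array([580.9,  16.7,  48.1]))
tray2 (396, [[269.0, 68.0], [287.0, -5.0], [410.0, 26.0], [392.0, 98.0]], [array([339.4,  46.7]), array([126.4,  74.6]), np.float64(14.0)], array([340. ,  49.2,  12.5]))
40 159 [ 614. -227.   39.]
60 301 [ 635. -227.   62.]
80 169 [ 640. -216.   79.]
100 195 [ 623. -227.  100.]
120 195 [ 609. -220.  121.]
140 198 [ 605. -237.  141.]
160 83 [ 591. -247.  158.]
180 138 [ 575. -256.  181.]
```

```bash
python3 -m pendant '[[1,-16,-40,-14,0],[1,-16,-40,-14,0],[1,-16,-40,-14,0],[1,-16,-40,-14,0],[1,-16,-40,-14,0],[1,-16,-40,-14,0]]'; python3 -m pendant '[[1,-16,-40,-14,0],[1,-16,-40,-14,0],[1,-16,-40,-14,0],[1,-16,-40,-14,0],[1,0,0,0,4.7],[1,0,0,0,0],[1,0,0,0,0]]'
cat >> h.py <<'E'
def go(x,y,z,yaw=None):
    s=r.sense(); t=np.array(s['tool_pos']); R=Ro.from_euler('xyz',s['tcp_rot'],degrees=True).as_matrix()
    o=R.T@(np.array([x,y,z])-t)
    print('t',round(s['time'],2),'at',np.round(t,1),'rot',np.round(s['tcp_rot'],1),'F',np.round(s['ft_force'],1),'gap',round(s['finger_gap'],1),'SHIFT',np.round(o,1),'|',round(float(np.linalg.norm(o)),1))
E
python3 - <<'E'
from h import *
im,d,p=snap('wrist','w1.png'); W=cloud(d,p); print(p['eye'],p['orientation'])
go(578.5,-263.6,400)
print(optics.search_frame('wrist','bottle')[:1],optics.search_frame('wrist','holder')[:1])
print(rect(W,(450,720,-380,-130),(5,25)),rect(W,(500,700,-350,-150),(165,230)))
E
```

```text
time: 2.0
tool_pos: [368.9, -418.7, 316.1]
tcp_rot: [-180.0, -0.0, -74.3]
ft_force: [0.8, -0.6, 0.3]
finger_gap: 85.4
time: 2.7
tool_pos: [504.1, -315.1, 370.9]
tcp_rot: [180.0, 0.0, -78.8]
ft_force: [-0.0, -1.1, -0.2]
finger_gap: 85.0
[ 571.96278801 -303.56039858  513.00087042] [ 1.63972787e+02  1.80230215e-02 -7.88043279e+01]
t 2.75 at [ 503.8 -315.4  370.8] rot [180.    0.  -78.9] F [-0.1 -0.1  0.2] gap 85.3 SHIFT [-36.4 -83.3 -29.3] | 95.5
[{'at': [597.1, -264.9, 173.2], 'score': 0.85}] [{'at': [596.3, -288.2, 14.1], 'score': 0.64}]
(6233, [[495.0, -208.0], [522.0, -356.0], [624.0, -337.0], [596.0, -189.0]], [array([ 559.1, -272.6]), array([102.9, 150.5]), np.float64(10.6)], array([ 545.7, -293.4,   13.7])) (2803, [[548.0, -253.0], [555.0, -294.0], [611.0, -285.0], [604.0, -244.0]], [array([ 579.6, -269.1]), array([57. , 41.9]), np.float64(9.4)], array([ 578.8, -270.2,  188.9]))
```

View pics/w1.png

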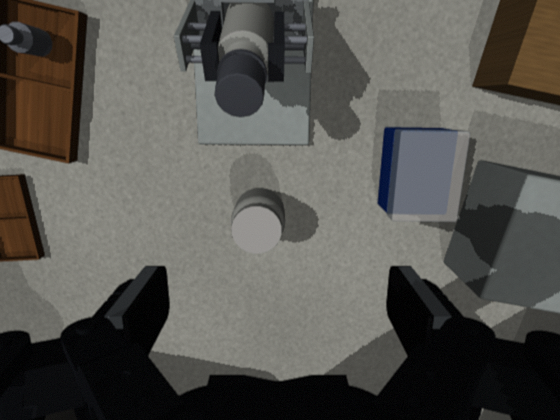

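```bash
python3 -m pendant '[[1,-46,-9,3,0],[1,-46,-9,3,0],[1,-46,-9,3,0],[1,-46,-9,3,0],[1,-46,-9,3,0],[1,-46,-9,3,0],[1,-46,-9,3,0]]'; python3 -m pendant '[[1,-46,-9,3,0],[1,-46,-9,3,0],[1,-46,-9,3,0],[1,-46,-9,3,0],[1,-46,-9,3,0],[1,0,0,0,0],[1,0,0,0,0]]'
python3 - <<'E'
from h import *
im,d,p=snap('wrist'); W=cloud(d,p)
go(607,264,200)
for q in ('weight','balance'): print(optics.search_frame('wrist',q)[:2])
for b,z in [((450,720,170,370),(50,70)),((450,720,170,370),(74,86)),((450,720,170,370),(145,165)),((450,720,170,370),(100,165))]: print(rect(W,b,z))
E
```

```text
time: 3.55
tool_pos: [504.0, 14.1, 350.2]
tcp_rot: [-180.0, -0.0, -79.0]
ft_force: [1.1, -0.3, -0.3]
finger_gap: 85.7
time: 4.25
tool_pos: [504.4, 247.8, 334.7]
tcp_rot: [179.9, -0.0, -78.8]
ft_force: [0.3, -0.5, -0.1]
finger_gap: 85.7
t 4.3 at [504.7 246.8 335. ] rot [180.   -0.  -78.9] F [-0.1  0.  -0.9] gap 85.3 SHIFT [   2.7 -103.8  135. ] | 170.3
[{'at': [607.1, 262.4, 131.6], 'score': 0.91}]
[{'at': [589.6, 275.6, 60.6], 'score': 0.59}, {'at': [532.3, 2.2, 3.3], 'score': 0.35}]
(15070, [[493.0, 200.0], [687.0, 181.0], [703.0, 350.0], [509.0, 369.0]], [array([598.1, 275. ]), array([170.3, 195.2]), np.float64(84.5)], array([557.1, 265.6,  62.3]))
(9106, [[551.0, 320.0], [574.0, 203.0], [675.0, 223.0], [652.0, 340.0]], [array([612.9, 271.4]), array([103.2, 119.2]), np.float64(11.2)], array([621.7, 279.8,  80.2]))
(863, [[595.0, 269.0], [600.0, 244.0], [625.0, 249.0], [620.0, 274.0]], [array([609.9, 259.2]), array([25.3, 25.3]), np.float64(11.9)], array([609.7, 259.1, 156.8]))
(1917, [[582.0, 266.0], [603.0, 231.0], [638.0, 252.0], [617.0, 287.0]], [array([610.1, 259.2]), array([41.3, 40.9]), np.float64(30.7)], array([608.1, 259.1, 132.9]))
```

```bash
python3 -m pendant '[[1,2.7,-35.3,25,0],[1,2.7,-35.3,25,0],[1,2.7,-35.3,25,0],[1,0,0,40,0],[1,0,0,40,0],[1,0,0,40,0],[1,0,0,20,0],[1,0,0,20,0],[1,0,0,4,0],[1,0,0,0,0]]' 
python3 - <<'E'
from h import *
go(610,259.2,96)
E
```

```text
time: 5.4
tool_pos: [610.1, 258.5, 96.0]
tcp_rot: [179.9, -0.0, -79.0]
ft_force: [-0.4, -0.5, -0.5]
finger_gap: 85.6
t 5.4 at [610.1 258.5  96. ] rot [179.9  -0.  -79. ] F [-0.4 -0.5 -0.5] gap 85.6 SHIFT [-0.7 -0.1 -0. ] | 0.7
```

```bash
python3 -m pendant '[[0,0,0,0,0],[0,0,0,0,0],[0,0,0,0,0],[0,0,0,0,0],[0,0,0,0,0],[0,0,0,0,0]]' 40;  python3 -m pendant '[[0,0,0,-5,0],[0,0,0,-10,0],[0,0,0,-20,0],[0,0,0,-30,0],[0,0,0,-35,0],[0,0,0,0,0],[0,0,0,0,0]]'
python3 - <<'E'
from h import *
go(488.5,8,60)
im,d,p=snap('wrist','w2.png'); W=cloud(d,p)
print(rect(W,(400,640,-70,70),(14,32)))
E
```

```text
time: 6.0
tool_pos: [611.1, 260.4, 98.2]
tcp_rot: [-179.8, 0.0, -78.9]
ft_force: [-0.3, 0.5, 6.4]
finger_gap: 40.5
time: 6.7
tool_pos: [610.6, 260.0, 197.2]
tcp_rot: [-179.9, 0.0, -79.0]
ft_force: [-0.6, 0.5, -5.9]
finger_gap: 40.5
t 6.7 at [610.6 260.  197.2] rot [-179.9    0.   -79. ] F [-0.6  0.5 -5.9] gap 40.5 SHIFT [224.  168.4 136.8] | 311.8
(2178, [[471.0, -46.0], [627.0, -49.0], [629.0, 53.0], [473.0, 56.0]], [array([550.1,   3.5]), array([102.5, 155.6]), np.float64(89.0)], array([535.6,  38.5,  18.7]))
```

View pics/w2.png

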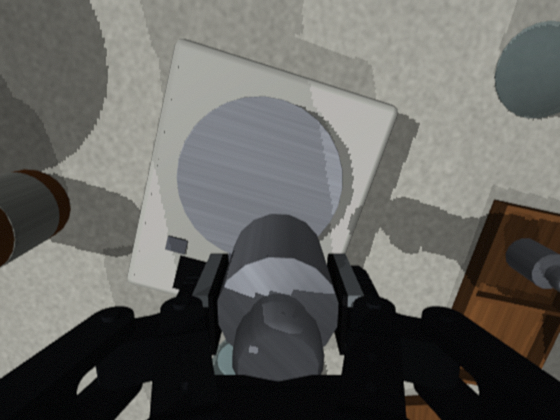

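```bash
python3 -m pendant '[[0,32.3,24.3,5,0],[0,32.3,24.3,5,0],[0,32.3,24.3,10,0],[0,32.3,24.3,10,0],[0,32.3,24.3,10,0],[0,32.3,24.3,10,0],[0,32.2,24.2,10,0],[0,0,0,0,0],[0,0,0,0,0]]'
python3 - <<'E'
from h import *
im,d,p=snap('wrist','w3.png'); W=cloud(d,p)
go(487,5,22)
print(rect(W,(400,640,-70,70),(14,32)),rect(W,(400,570,-70,70),(60,190)))
im,d,p=snap('top'); W=cloud(d,p);print(rect(W,(400,640,-70,70),(14,32)))
E
```

```text
time: 7.65
tool_pos: [484.6, 4.9, 134.0]
tcp_rot: [179.8, 0.1, -79.1]
ft_force: [0.6, 0.3, -4.8]
finger_gap: 41.1
t 7.7 at [485.6   5.5 134.8] rot [ 1.799e+02  1.000e-01 -7.900e+01] F [-0.1  0.7 -4.5] gap 40.6 SHIFT [  0.9  -1.5 112.8] | 112.8
(5398, [[439.0, -43.0], [626.0, -47.0], [628.0, 54.0], [441.0, 57.0]], [array([533.7,   5.3]), array([100.4, 187.4]), np.float64(88.9)], array([535.8,  -2. ,  22.1])) (20879, [[462.0, 55.0], [482.0, -51.0], [516.0, -44.0], [496.0, 61.0]], [array([489.1,   5.2]), array([ 34.3, 107.7]), np.float64(10.7)], array([496.6,   6.8, 168.7]))
(55, [[609.0, -44.0], [626.0, -47.0], [641.0, 41.0], [625.0, 44.0]], [array([625.1,  -1.5]), array([89.9, 16.9]), np.float64(80.1)], array([624.6,  -9.1,  21.7]))
```

View pics/w3.png

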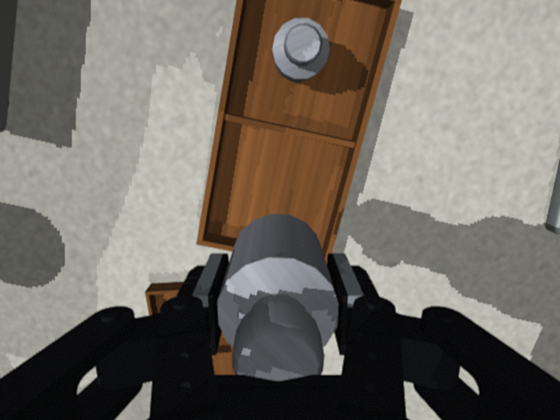

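```bash
python3 -m pendant '[[0,0,-1,30,0],[0,0,0,35,0],[0,0,0,20,0],[0,0,0,12,0],[0,0,0,5,0],[0,0,0,3,0],[0,0,0,2,0],[0,0,0,0,0]]';python3 -m pendant '[[0,0,0,1,0],[0,0,0,1,0],[0,0,0,1,0],[0,0,0,0,0]]'
```

```text
time: 8.55
tool_pos: [488.4, 5.7, 30.2]
tcp_rot: [-179.9, -0.0, -79.0]
ft_force: [-0.8, 0.4, -5.5]
finger_gap: 40.7
time: 8.95
tool_pos: [487.5, 5.6, 26.3]
tcp_rot: [180.0, 0.0, -79.0]
ft_force: [-0.2, -0.2, -4.9]
finger_gap: 40.9
```

```bash
python3 -m pendant '[[0,0,0,1,0],[0,0,0,1,0],[0,0,0,1,0],[0,0,0,0,0]]';python3 -m pendant '[[0,0,0,1,0],[0,0,0,1,0],[0,0,0,0,0]]'
```

```text
time: 9.35
tool_pos: [487.4, 5.7, 23.1]
tcp_rot: [180.0, 0.0, -79.0]
ft_force: [0.9, 0.5, -4.9]
finger_gap: 40.7
time: 9.65
tool_pos: [487.7, 5.7, 22.1]
tcp_rot: [180.0, -0.0, -79.0]
ft_force: [-4.7, 0.6, 4.4]
finger_gap: 40.7
```

```bash
python3 -m pendant '[[0.55,0,0,0,0],[0.58,0,0,0,0],[0.62,0,0,0,0],[0.65,0,0,0,0],[0.65,0,0,0,0]]';python3 -m pendant '[[0.65,0,0,-5,0],[0.65,0,0,-15,0],[0.65,0,0,-30,0],[1,0,0,-40,0],[1,0,0,-45,0],[1,0,0,-45,0],[1,0,0,-45,0],[1,0,0,0,0]]'
python3 - <<'E'
from h import *
go(487,-200,300)
im,d,p=snap('top','t2.png'); W=cloud(d,p); print(rect(W,(420,540,-60,60),(45,100)))
W=cloud(*snap('side','s2.png')[1:]); print(rect(W,(420,540,-60,60),(45,100)))
im,d,p=snap('wrist','w3b.png'); W=cloud(d,p); print(rect(W,(420,540,-60,60),(45,100)))
E
```

```text
time: 10.15
tool_pos: [487.7, 5.6, 21.4]
tcp_rot: [-180.0, -0.0, -79.0]
ft_force: [0.1, -0.6, -0.8]
finger_gap: 55.4
time: 10.95
tool_pos: [491.1, 5.3, 254.8]
tcp_rot: [-179.3, -0.2, -79.0]
ft_force: [0.8, 0.1, -0.1]
finger_gap: 85.4
t 10.95 at [491.1   5.3 254.8] rot [-179.3   -0.2  -79. ] F [ 0.8  0.1 -0.1] gap 85.4 SHIFT [200.9  42.8 -45. ] | 210.3
(45, [[464.0, 23.0], [467.0, -15.0], [486.0, -13.0], [483.0, 25.0]], [array([474.9,   5. ]), array([18.6, 38.2]), np.float64(4.8)], array([475.3,   7.1,  56.1]))
(219, [[460.0, 8.0], [485.0, -18.0], [515.0, 11.0], [489.0, 37.0]], [array([487.3,   9.6]), array([41.1, 36.2]), np.float64(44.7)], array([483.6,  13.7,  58. ]))
(1556, [[464.0, 24.0], [465.0, -17.0], [507.0, -16.0], [505.0, 25.0]], [array([485.3,   4.1]), array([41.2, 40.9]), np.float64(1.8)], array([489.5,   4.9,  55. ]))
```

```bash
python3 -m pendant '[[1,40.8,6,-6.4,0],[1,40.8,6,-6.4,0],[1,40.8,6,-6.4,0],[1,40.8,6,-6.4,0],[1,40.8,6,-6.4,0],[1,40.8,6,-6.4,0],[1,40.8,6,-6.4,0],[1,0,0,0,0],[1,0,0,0,0],[1,0,0,0,0]]'
python3 - <<'E'
from h import *
im,d,p=snap('wrist','w4.png'); W=cloud(d,p)
go(578.1,-268.9,153)
print(rect(W,(450,720,-380,-130),(5,22)),rect(W,(500,700,-350,-150),(165,230)))
m=(W[...,2]>150)&(W[...,0]>535)&(W[...,0]<650)&(abs(W[...,1]+269)<40)
Q=W[m]; a=np.radians(10.5); h=(Q[:,:2]-[602,-264.5])@np.array([[np.cos(a),-np.sin(a)],[np.sin(a),np.cos(a)]]); 
s=(h[:,0]-50)*-.523+(Q[:,2]-55)*.853; n=(h[:,0]-50)*.853+(Q[:,2]-55)*.523
for lo in range(112,165,6):
    k=(s>=lo)&(s<lo+6)
    if k.sum()>20: print(lo,k.sum(),'y',np.round(np.percentile(h[k,1],[1,99]),1),'n',np.round(np.percentile(n[k],[2,98]),1))
E
```

```text
time: 12.1
tool_pos: [500.6, -281.6, 289.4]
tcp_rot: [179.9, 0.1, -78.9]
ft_force: [0.6, 0.3, -0.0]
finger_gap: 85.5
t 12.15 at [ 500.8 -281.4  289.8] rot [ 1.799e+02  1.000e-01 -7.890e+01] F [-0.2  0.2 -0.1] gap 85.3 SHIFT [  2.9 -78.5 136.7] | 157.7
(8365, [[495.0, -208.0], [524.0, -356.0], [626.0, -336.0], [598.0, -189.0]], [array([ 560.7, -272.2]), array([104.4, 150.3]), np.float64(10.8)], array([ 545. , -277.8,   14.2])) (4862, [[548.0, -254.0], [557.0, -295.0], [612.0, -283.0], [604.0, -242.0]], [array([ 580.2, -268.4]), array([57.2, 41.7]), np.float64(11.9)], array([ 579.1, -268.3,  190. ]))
118 330 y [-21.7  22. ] n [-0.9 22.6]
124 328 y [-21.4  22. ] n [ 0.5 22. ]
130 247 y [-18.9  19.4] n [ 8.1 21.2]
136 260 y [-19.   19.4] n [ 8.2 21.2]
142 270 y [-18.7  19.6] n [ 8.3 21.3]
148 291 y [-19.1  19.4] n [ 8. 21.]
154 2106 y [-19.4  19.5] n [-18.2  20.3]
160 1120 y [-18.1  18.6] n [-15.7  18.6]
```

View pics/w4.png

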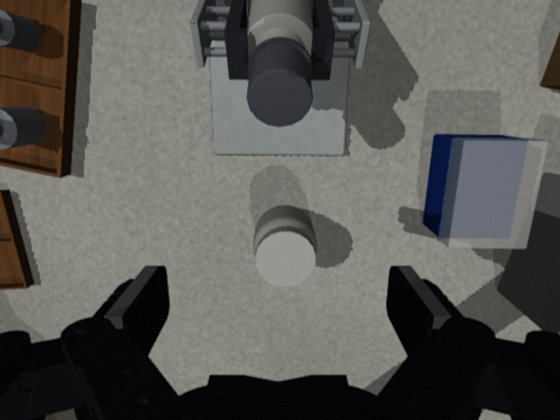

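```bash
python3 -m pendant '[[1,1,-39,0,0.6],[1,1.5,-39,10,0],[1,0,0,40,0],[1,0,0,40,0],[1,0,0,30,0],[1,0,0,16,0],[0.6,0,0,0,0],[0.58,0,0,0,0],[0.58,0,0,0,0]]' 60
python3 - <<'E'
from h import *
go(578.1,-268.9,153)
im,d,p=snap('wrist','w5.png')
E
```

```text
time: 13.05
tool_pos: [579.6, -271.2, 158.0]
tcp_rot: [-179.8, -0.2, -79.5]
ft_force: [-0.2, -0.4, 0.6]
finger_gap: 49.7
t 13.05 at [ 579.6 -271.2  158. ] rot [-179.8   -0.2  -79.5] F [-0.2 -0.4  0.6] gap 49.7 SHIFT [-2.5  1.   5. ] | 5.7
```

View pics/w5.png

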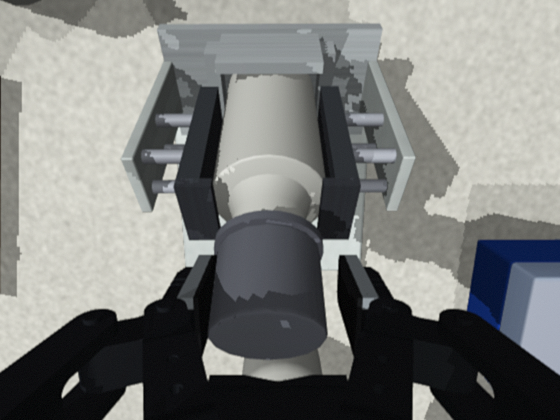

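```bash
python3 -m pendant '[[0.58,-2.5,1,4,0],[0.58,4,0,0,0],[0.58,4,0,0,0],[0.58,4,0,0,0],[0.58,2,0,0,0],[0.58,0,0,0,0]]'; python3 -m pendant '[[0.58,3,0,0,0],[0.58,3,0,0,0],[0.58,2,0,0,0],[0.58,0,0,0,0],[0.58,0,0,0,0]]'
python3 - <<'E'
from h import *
go(578.1,-268.9,153)
im,d,p=snap('wrist','w6.png')
E
```

```text
time: 13.7
tool_pos: [579.0, -281.4, 151.4]
tcp_rot: [180.0, 0.1, -79.5]
ft_force: [-2.5, 5.6, 4.1]
finger_gap: 49.7
time: 14.2
tool_pos: [580.4, -289.2, 151.4]
tcp_rot: [180.0, 0.1, -79.5]
ft_force: [-2.8, 6.8, 5.2]
finger_gap: 49.9
t 14.2 at [ 580.4 -289.2  151.4] rot [ 1.80e+02  1.00e-01 -7.95e+01] F [-2.8  6.8  5.2] gap 49.9 SHIFT [-20.4  -1.4  -1.6] | 20.5
```

View pics/w6.png

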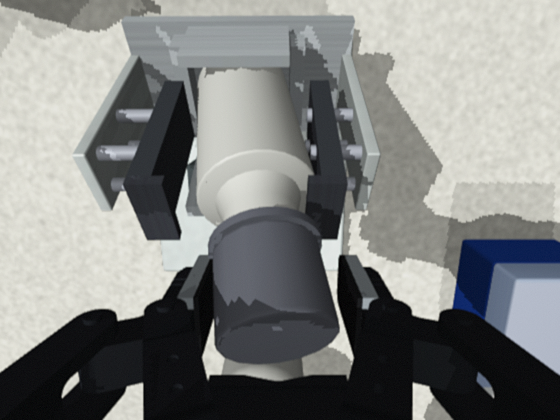

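```bash
python3 -m pendant '[[0.58,1,0,0,0],[0.58,1,0,0,0],[0.58,0,0,0,0],[0.58,-8,0,0,0],[0.58,-6,0,0,0],[0.58,-4,0,0,0],[0.58,-4,0,0,0],[0.58,-4,0,0,0],[0.58,-4,0,0,0],[0.58,0,0,0,0]]'; python3 -m pendant '[[0.58,-4,0,0,0],[0.58,-3,0,0,0],[0.58,-3,0,0,0],[0.58,-2.5,0,0,0],[0.58,-2,0,0,0],[0.58,0,0,0,0],[0.58,0,0,0,0]]'
python3 - <<'E'
from h import *
go(578.1,-268.9,153)
im,d,p=snap('wrist','w7.png')
E
```

```text
time: 15.25
tool_pos: [575.6, -262.0, 151.1]
tcp_rot: [-180.0, -0.0, -79.5]
ft_force: [0.1, 0.6, 0.6]
finger_gap: 49.4
time: 15.95
tool_pos: [573.2, -250.3, 152.4]
tcp_rot: [-180.0, -0.2, -79.6]
ft_force: [-2.3, -6.0, 4.7]
finger_gap: 49.6
t 15.95 at [ 573.2 -250.3  152.4] rot [-180.    -0.2  -79.6] F [-2.3 -6.   4.7] gap 49.6 SHIFT [19.2 -1.5 -0.5] | 19.3
```

View pics/w7.png

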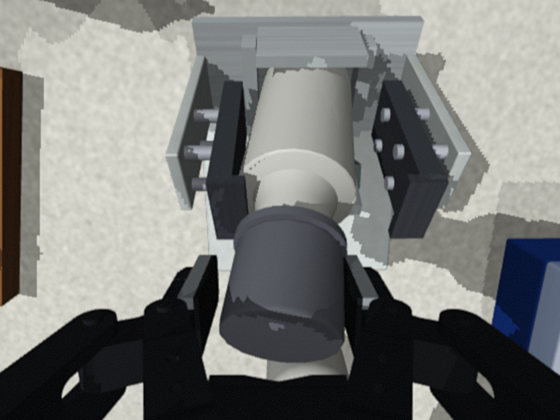

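```bash
python3 -m pendant '[[0.58,-1.5,0,0,0],[0.58,-1,0,0,0],[0.58,-1,0,0,0],[0.58,0,0,0,0],[0.58,0,0,0,0]]'; python3 -m pendant '[[0.58,6,0,0,0],[0.58,6,0,0,0],[0.58,6,0,0,0],[0.58,4,0,0,0],[0.58,0,0,0,0],[0,0,0,0,0],[0,0,0,0,0],[0,0,0,0,0],[0,0,0,0,0]]' 40
python3 - <<'E'
from h import *
go(578.1,-268.9,153)
im,d,p=snap('wrist','w8.png')
E
```

```text
time: 16.5
tool_pos: [572.5, -247.0, 152.5]
tcp_rot: [-180.0, -0.2, -79.6]
ft_force: [-2.2, -7.4, 3.4]
finger_gap: 49.7
time: 17.4
tool_pos: [576.3, -266.4, 151.0]
tcp_rot: [180.0, -0.0, -79.6]
ft_force: [0.5, -2.4, -0.8]
finger_gap: 40.9
t 17.4 at [ 576.3 -266.4  151. ] rot [180.   -0.  -79.6] F [ 0.5 -2.4 -0.8] gap 40.9 SHIFT [ 2.8 -1.3 -2. ] | 3.7
```

View pics/w8.png

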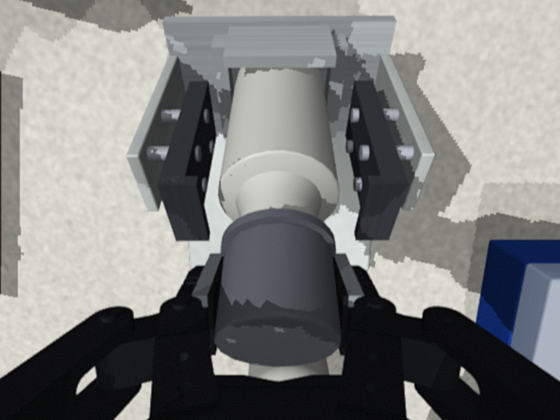

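```bash
python3 -m pendant '[[0,2.5,0,0,0],[0,0,2.6,-4.3,0],[0,0,2.6,-4.3,0],[0,0,5.2,-8.5,0],[0,0,0,0,0]]'; python3 -m pendant '[[0,0,5.2,-8.5,0],[0,0,10.5,-17,0],[0,0,10.5,-17,0],[0,0,10.5,-17,0],[0,0,10.5,-17,0],[0,0,10.5,-17,0],[0,0,10,-17,0],[0,0,0,0,0],[0,0,0,0,0]]'
python3 - <<'E'
from h import *
go(578.1,-268.9,153)
W=cloud(*snap('wrist')[1:]); print(rect(W,(500,700,-350,-150),(50,240)))
im,d,p=snap('side','s3.png'); W=cloud(d,p)
im,d2,p2=snap('top','t3.png'); 
cv2.imwrite('pics/c3.png',np.hstack([cv2.resize(cv2.imread('pics/side0.png')[40:240,180:420],(400,333)),cv2.resize(im[0:1,0:1],(2,333)),cv2.resize(cv2.imread('pics/s3.png')[40:240,180:420],(396,333))]))
E
```

```text
time: 17.95
tool_pos: [566.6, -271.4, 170.1]
tcp_rot: [-179.9, -0.1, -79.6]
ft_force: [-0.2, -1.2, -2.3]
finger_gap: 41.2
time: 18.85
tool_pos: [500.1, -283.2, 279.2]
tcp_rot: [-179.9, -0.0, -79.6]
ft_force: [-0.5, 0.5, -3.1]
finger_gap: 41.3
t 18.85 at [ 500.1 -283.2  279.2] rot [-179.9   -0.   -79.6] F [-0.5  0.5 -3.1] gap 41.3 SHIFT [-1.000e-01 -7.910e+01  1.263e+02] | 149.0
(8363, [[531.0, -259.0], [591.0, -357.0], [664.0, -313.0], [605.0, -215.0]], [array([ 597.8, -286. ]), array([ 86.2, 114.9]), np.float64(31.2)], array([ 592.1, -283.3,  197.6]))
```

View pics/c3.png

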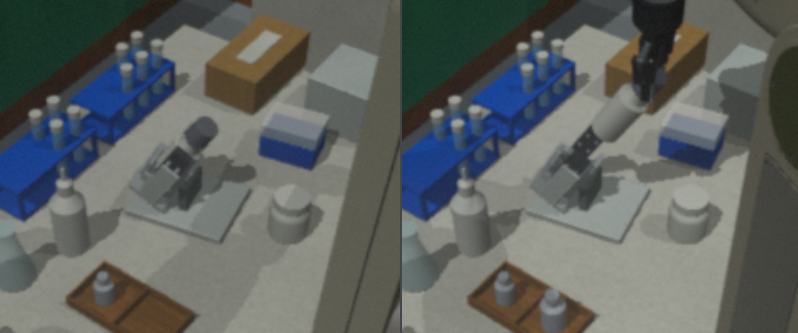

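```bash
python3 -m pendant '[[0,0,0,-15,0],[0,-15,-4,-15,0],[0,-30,-8,0,0],[0,-40,-10,0,0],[0,-40,-10,0,0],[0,-40,-10,0,0],[0,-40,-10,0,0],[0,-40,-10,0,0],[0,-40,-10,0,0],[0,-40,-10,0,0]]';python3 -m pendant '[[0,-40,-10,0,0],[0,-40,-12,8,0],[0,-40,-12,12,0],[0,-40,-12,15,0],[0,-30,-8,15,0],[0,-22,-5,14,0],[0,-10,-2,10,0],[0,0,0,5,0],[0,0,0,0,0],[0,0,0,0,0]]'
cat >> h.py <<'E'
def tilt():
    s=r.sense(); W=cloud(*snap('wrist')[1:]); R=Ro.from_euler('xyz',s['tcp_rot'],degrees=True).as_matrix()
    Q=(W-s['tool_pos'])@R  # tool coords
    Q=Q.reshape(-1,3); u=-Q[:,1]; z=-Q[:,2]; m=(abs(Q[:,0])<4)&(W.reshape(-1,3)[:,2]>90)&(z<60)&(u>-20)&(u<170)
    u,z=u[m],z[m]
    for lo in range(-120,60,8):
        k=(z>=lo)&(z<lo+8)
        if k.sum()>5: print('  z',lo+4,'n',k.sum(),'u',np.round(np.percentile(u[k],[5,50,95]),1))
    return u,z
E
python3 - <<'E'
from h import *
go(540.8,260.1,190); tilt()
E
```

```text
time: 20.0
tool_pos: [521.6, 54.1, 310.4]
tcp_rot: [-179.9, 0.0, -79.5]
ft_force: [0.3, -0.3, -3.2]
finger_gap: 41.0
time: 21.0
tool_pos: [542.0, 279.8, 230.7]
tcp_rot: [-179.9, -0.0, -79.6]
ft_force: [0.4, 0.4, -2.7]
finger_gap: 41.0
t 21.0 at [542.  279.8 230.7] rot [-179.9   -0.   -79.6] F [ 0.4  0.4 -2.7] gap 41.0 SHIFT [19.2  4.7 40.7] | 45.3
  z -84 n 14 u [96.9 97.3 97.7]
  z -76 n 112 u [92.6 94.5 96.9]
  z -68 n 122 u [87.7 89.8 92. ]
  z -60 n 133 u [82.8 85.  87.2]
  z -52 n 157 u [78.  80.1 82.7]
  z -44 n 154 u [73.2 75.1 77.5]
  z -36 n 184 u [68.2 70.4 72.7]
  z -28 n 212 u [63.2 65.6 67.8]
  z -20 n 237 u [58.1 60.5 62.8]
  z -12 n 258 u [53.5 55.7 58.2]
  z -4 n 891 u [37.4 45.1 52.7]
  z 4 n 408 u [30.7 33.5 36.8]
  z 12 n 49 u [30.1 30.6 31.5]
  z 20 n 500 u [26.6 29.4 32.3]
  z 28 n 528 u [21.8 24.2 26.7]
  z 36 n 1033 u [-18.3  17.8  21.6]
  z 44 n 1295 u [-5.8 12.5 16.6]
  z 52 n 515 u [ 6.1 10.2 12.4]
```

```bash
python3 -m pendant '[[0,10,2.5,10,0],[0,9,2.5,12,0],[0,0,0,8,0],[0,0,0,4,0],[0,0,0,2,0],[0,0,0,0,0],[0,0,0,0,0]]' 22;python3 -m pendant '[[0,0,0,1,0],[0,0,0,1,0],[0,0,0,1,0],[0,0,0,0,0]]'
python3 - <<'E'
from h import *
go(540.8,260.1,190); tilt()
E
```

```text
time: 21.75
tool_pos: [540.2, 261.6, 194.1]
tcp_rot: [-180.0, 0.0, -79.5]
ft_force: [-0.0, -0.2, -1.7]
finger_gap: 41.3
time: 22.15
tool_pos: [539.9, 261.3, 190.5]
tcp_rot: [180.0, -0.0, -79.6]
ft_force: [0.5, -0.3, -2.5]
finger_gap: 41.4
t 22.15 at [539.9 261.3 190.5] rot [180.   -0.  -79.6] F [ 0.5 -0.3 -2.5] gap 41.4 SHIFT [ 1.3 -0.6  0.5] | 1.6
  z -84 n 15 u [96.7 97.3 97.5]
  z -76 n 116 u [92.3 94.3 96.8]
  z -68 n 126 u [87.1 89.4 91.7]
  z -60 n 136 u [82.4 84.5 86.9]
  z -52 n 143 u [77.5 79.9 82. ]
  z -44 n 174 u [72.5 74.9 77.3]
  z -36 n 176 u [67.9 69.8 72.1]
  z -28 n 202 u [63.  65.1 67.6]
  z -20 n 239 u [57.9 60.3 63. ]
  z -12 n 265 u [53.2 55.5 58. ]
  z -4 n 886 u [37.  44.7 52.3]
  z 4 n 404 u [30.5 33.2 36.5]
  z 12 n 40 u [29.9 30.4 30.9]
  z 20 n 507 u [26.5 29.1 32.1]
  z 28 n 532 u [21.4 23.9 26.4]
  z 36 n 1034 u [-18.   17.5  21.2]
  z 44 n 1295 u [-5.5 12.3 16.4]
  z 52 n 495 u [ 6.4 10.1 12.2]
```

```bash
python3 -m pendant '[[0,0,0,1,0],[0,0,0,1,0],[0,0,0,0,0]]';python3 -m pendant '[[0,0,0,1,0],[0,0,0,1,0],[0,0,0,0,0]]'
```

```text
time: 22.5
tool_pos: [540.3, 261.4, 189.8]
tcp_rot: [-179.9, 0.0, -79.6]
ft_force: [-3.0, -1.6, 4.7]
finger_gap: 41.1
time: 22.8
tool_pos: [540.6, 261.5, 189.5]
tcp_rot: [-179.9, 0.0, -79.6]
ft_force: [-7.0, -2.6, 14.5]
finger_gap: 41.1
```

```bash
python3 -m pendant '[[0,0,0,-1.5,0],[0,0,-4,-1.5,0],[0,0,-4,-1.5,0],[0,0,-4,-1.2,0],[0,0,-4.3,-1.2,0],[0,0,0,0,0]]'
python3 - <<'E'
from h import *
go(540.8,260.1,190); tilt()
E
```

```text
time: 23.4
tool_pos: [556.6, 264.2, 193.4]
tcp_rot: [180.0, -0.0, -79.6]
ft_force: [0.3, -0.1, -2.5]
finger_gap: 41.3
t 23.4 at [556.6 264.2 193.4] rot [180.   -0.  -79.6] F [ 0.3 -0.1 -2.5] gap 41.3 SHIFT [ 1.2 16.3  3.4] | 16.7
  z -84 n 22 u [95.9 96.5 97.1]
  z -76 n 113 u [91.5 93.8 96. ]
  z -68 n 120 u [86.7 89.  91.3]
  z -60 n 140 u [81.7 83.9 86.6]
  z -52 n 145 u [77.  79.1 81.6]
  z -44 n 165 u [72.2 74.5 76.5]
  z -36 n 183 u [67.2 69.4 71.7]
  z -28 n 214 u [62.2 64.7 67.2]
  z -20 n 239 u [57.5 59.9 62.2]
  z -12 n 257 u [52.6 55.  57.3]
  z -4 n 900 u [36.4 44.1 51.9]
  z 4 n 392 u [29.9 32.7 35.7]
  z 12 n 37 u [29.6 30.  30.8]
  z 20 n 518 u [26.  28.6 31.8]
  z 28 n 525 u [21.  23.4 26. ]
  z 36 n 1041 u [-17.9  17.1  21. ]
  z 44 n 1286 u [-5.5 11.9 16. ]
  z 52 n 473 u [ 6.3  9.6 11.7]
```

```bash
python3 -m pendant '[[0,0,0,-10,0],[0,0,0,-20,0],[0,0,0,-30,0],[0,38,0,0,0],[0,40,0,0,0],[0,40,0,0,0],[0,40,0,0,0],[0,34,0,0,0],[0,0,0,0,-4],[0,0,0,0,-8]]' 30; python3 -m pendant '[[0,0,0,0,-8],[0,0,0,0,-8],[0,0,0,0,-8],[0,0,0,0,-8],[0,0,0,0,-8],[0,0,0,0,-8],[0,0,0,0,-8],[0,0,0,0,-6],[0,0,0,0,0],[0,0,0,0,0]]'
python3 - <<'E'
from h import *
go(591,78,135); print(r.sense()['joint_pos']); W=cloud(*snap('wrist')[1:]); print(rect(W,(450,720,150,380),(52,72)))
m=(abs(W[...,0]-600)<60)&(W[...,1]>150)&(W[...,1]<230)&(W[...,2]>52)&(W[...,2]<70); Q=W[m]
for x in range(550,660,20):
    k=abs(Q[:,0]-x)<5
    if k.sum(): print(x,np.percentile(Q[k,1],[0.5,2]))
E
```

```text
time: 24.45
tool_pos: [591.0, 73.9, 254.5]
tcp_rot: [-180.0, -0.0, -67.5]
ft_force: [0.3, 0.4, -2.0]
finger_gap: 41.2
time: 25.45
tool_pos: [590.9, 75.4, 254.2]
tcp_rot: [-180.0, -0.0, -5.7]
ft_force: [1.1, -0.1, -2.3]
finger_gap: 41.0
t 25.45 at [590.9  75.4 254.2] rot [-180.    -0.    -5.7] F [ 1.1 -0.1 -2.3] gap 41.0 SHIFT [ -0.3  -2.6 119.2] | 119.2
[ 2.34504656e+00  6.28220576e+00  8.41736096e+01 -2.17491435e-03
  8.95068931e+01  8.08424254e+00]
(10363, [[492.0, 200.0], [692.0, 181.0], [695.0, 214.0], [496.0, 234.0]], [array([593.7, 207.2]), array([ 33.7, 200.5]), np.float64(84.4)], array([591.7, 206.3,  61.4]))
550 [194.62121854 195.07652795]
570 [192.83121901 193.1100753 ]
590 [190.80905525 191.17182435]
610 [188.81695203 189.2240097 ]
630 [187.056279   187.43157318]
650 [184.95475799 185.34129142]
```

```bash
python3 -m pendant '[[0,0,0,20,0],[0,0,0,30,0],[0,0,0,30,0],[0,0,0,25,0],[0,0,0,14,0],[0,0,-7,0,0],[0,0,-5,0,0],[0,0,-4,0,0],[0,0,0,0,0]]' 20; python3 -m pendant '[[0,0,-3,0,0],[0,0,-2,0,0],[0,0,-2,0,0],[0,0,-2,0,0],[0,0,0,0,0]]'
python3 - <<'E'
from h import *
go(591,78,135);tilt()
E
```

```text
time: 26.4
tool_pos: [593.6, 92.3, 136.5]
tcp_rot: [-180.0, -0.2, -5.5]
ft_force: [-1.1, -0.8, -2.1]
finger_gap: 41.3
time: 26.9
tool_pos: [593.7, 99.7, 135.2]
tcp_rot: [179.9, -0.1, -5.6]
ft_force: [2.0, -3.3, -2.1]
finger_gap: 41.1
t 26.9 at [593.7  99.7 135.2] rot [ 1.799e+02 -1.000e-01 -5.600e+00] F [ 2.  -3.3 -2.1] gap 41.1 SHIFT [-0.6 21.8  0.2] | 21.9
  z -44 n 100 u [65.6 67.  68.4]
  z -36 n 173 u [61.3 63.4 65.6]
  z -28 n 181 u [56.9 58.9 60.9]
  z -20 n 222 u [52.8 54.7 56.9]
  z -12 n 238 u [48.4 50.4 52.5]
  z -4 n 853 u [32.4 39.6 47.8]
  z 4 n 283 u [28.2 29.8 31.7]
  z 12 n 32 u [29.6 30.1 30.7]
  z 20 n 560 u [24.2 26.7 30.3]
  z 28 n 500 u [19.7 21.9 24.1]
  z 36 n 997 u [-18.1  16.2  19.6]
  z 44 n 1393 u [-6.5 10.5 15.2]
  z 52 n 376 u [ 6.8  9.7 11.6]
```

```bash
python3 -m pendant '[[0,0,-5,0,0],[0,0,-5,0,0],[0,0,-5,0,0],[0,0,-5,0,0],[0,0,-5,0,0],[0,0,-5,0,0],[0,0,-5,0,0],[0,0,0,0,0]]'; python3 -m pendant '[[0,0,-5,0,0],[0,0,-5,0,0],[0,0,-4,0,0],[0,0,-3,0,0],[0,0,0,0,0],[0,0,0,0,0]]'
python3 - <<'E'
from h import *
go(591,163,135);tilt()
E
```

```text
time: 27.75
tool_pos: [596.5, 136.2, 134.3]
tcp_rot: [-180.0, 0.0, -5.5]
ft_force: [0.7, -2.0, -3.4]
finger_gap: 41.2
time: 28.35
tool_pos: [598.3, 152.2, 134.5]
tcp_rot: [-180.0, 0.0, -5.5]
ft_force: [-0.4, -2.7, -1.8]
finger_gap: 41.2
t 28.35 at [598.3 152.2 134.5] rot [-180.     0.    -5.5] F [-0.4 -2.7 -1.8] gap 41.2 SHIFT [ -8.3 -10.   -0.5] | 13.0
  z -44 n 37 u [31.1 31.5 31.9]
  z -36 n 77 u [30.3 30.9 31.3]
  z -28 n 84 u [29.7 30.2 30.6]
  z -20 n 435 u [20.2 24.7 29.7]
  z -12 n 134 u [18.  18.9 20.1]
  z 4 n 153 u [20.2 22.2 23.1]
  z 12 n 214 u [19.8 20.5 22.6]
  z 20 n 227 u [19.1 19.7 20.4]
  z 28 n 265 u [18.3 19.  19.8]
  z 36 n 362 u [-18.1  18.3  19. ]
  z 44 n 2658 u [-17.1   2.3  17.6]
```

```bash
python3 -m pendant '[[0,0,-4,0,0],[0,0,-4,0,0],[0,0,-3,0,0],[0,0,0,0,0],[0,0,0,0,0]]'
python3 - <<'E'
from h import *
go(591,163,135)
for i in range(2):
    u,z=tilt() if i==0 else (u,z)
for a,b in ((-90,-24),(18,38)):
    k=(z>a)&(z<b)&(u>15); print(a,np.degrees(np.arctan(np.polyfit(z[k],u[k],1)[0])))
E
```

```text
time: 28.9
tool_pos: [599.4, 163.3, 134.6]
tcp_rot: [-180.0, -0.0, -5.5]
ft_force: [-0.0, -1.7, -1.7]
finger_gap: 41.6
t 28.9 at [599.4 163.3 134.6] rot [-180.    -0.    -5.5] F [-0.  -1.7 -1.7] gap 41.6 SHIFT [-8.3  1.1 -0.4] | 8.4
  z -44 n 30 u [25.4 25.8 26.1]
  z -36 n 61 u [25.4 25.7 26.1]
  z -28 n 78 u [24.8 25.6 26. ]
  z -20 n 429 u [16.  19.9 25.2]
  z -12 n 31 u [15.2 15.6 16.1]
  z 4 n 192 u [18.6 20.3 21.1]
  z 12 n 152 u [18.5 19.1 19.5]
  z 20 n 199 u [18.6 19.  19.4]
  z 28 n 226 u [18.4 18.9 19.5]
  z 36 n 289 u [18.3 18.9 19.4]
  z 44 n 2801 u [-17.5   1.6  17.9]
-90 -1.9214772858134308
18 -0.4823424891114065
```

```bash
python3 -m pendant '[[0,0,5,0,0],[0,0,0,-25,0],[0,0,0,-35,0],[0,0,0,-35,0],[0,2,-25,0,0],[0,2,-35,0,0],[0,2,-35,0,0],[0,2.6,-24,0,0],[0,0,0,0,0],[0,0,0,0,0]]' 25
python3 - <<'E'
from h import *
go(619,276,195); tilt()
for n in ('top','side'):
    W=cloud(*snap(n)[1:]); print(rect(W,(480,720,160,380),(74,86)))
E
```

```text
time: 29.95
tool_pos: [618.6, 276.0, 229.0]
tcp_rot: [180.0, 0.1, -5.5]
ft_force: [0.3, 0.5, -3.8]
finger_gap: 41.4
t 29.95 at [618.6 276.  229. ] rot [ 1.8e+02  1.0e-01 -5.5e+00] F [ 0.3  0.5 -3.8] gap 41.4 SHIFT [ 0.4 -0.1 34. ] | 34.0
  z -116 n 10 u [26.7 27.  27.1]
  z -108 n 25 u [26.7 26.9 27.2]
  z -100 n 26 u [26.4 26.8 27. ]
  z -92 n 25 u [26.4 26.6 26.9]
  z -84 n 35 u [26.2 26.5 26.7]
  z -76 n 35 u [26.1 26.3 26.6]
  z -68 n 39 u [25.9 26.2 26.4]
  z -60 n 45 u [25.7 26.  26.4]
  z -52 n 50 u [25.6 25.9 26.3]
  z -44 n 59 u [25.5 25.8 26. ]
  z -36 n 62 u [25.4 25.6 25.9]
  z -28 n 83 u [24.9 25.5 25.8]
  z -20 n 436 u [15.8 19.7 24.8]
  z -12 n 48 u [14.9 15.3 15.9]
  z 4 n 186 u [18.  19.9 20.7]
  z 12 n 162 u [18.1 18.5 19.1]
  z 20 n 194 u [17.9 18.4 18.9]
  z 28 n 231 u [17.7 18.3 18.9]
  z 36 n 288 u [17.5 18.1 18.6]
  z 44 n 2769 u [-17.6   1.1  17.2]
(250, [[575.0, 240.0], [589.0, 202.0], [692.0, 239.0], [679.0, 277.0]], [array([633.8, 239.2]), array([109.9,  40.2]), np.float64(19.7)], array([633. , 240.6,  80.2]))
(1201, [[540.0, 257.0], [637.0, 200.0], [697.0, 302.0], [601.0, 359.0]], [array([618.6, 279.5]), array([118.9, 111.7]), np.float64(59.5)], array([607.5, 291.7,  80.5]))
```

```bash
python3 -m pendant '[[0,0,0,15,0],[0,0,0,8,0],[0,0,0,3,0],[0,0,0,2,0],[0,0,0,0,0],[0,0,0,0,0]]'; python3 -m pendant '[[0,0,0,1,0],[0,0,0,1,0],[0,0,0,1,0],[0,0,0,0,0]]'
```

```text
time: 30.7
tool_pos: [619.2, 275.7, 202.0]
tcp_rot: [-180.0, -0.0, -5.6]
ft_force: [0.2, 0.4, -2.5]
finger_gap: 41.0
time: 31.1
tool_pos: [618.9, 275.7, 198.4]
tcp_rot: [180.0, 0.0, -5.6]
ft_force: [-1.2, -0.5, -2.3]
finger_gap: 41.0
```

```bash
python3 -m pendant '[[0,0,0,1,0],[0,0,0,0,0]]'; python3 -m pendant '[[0,0,0,1,0],[0,0,0,0,0]]'
```

```text
time: 31.3
tool_pos: [619.0, 275.9, 198.2]
tcp_rot: [-180.0, -0.0, -5.5]
ft_force: [-1.8, -0.5, 1.2]
finger_gap: 40.8
time: 31.5
tool_pos: [619.2, 276.1, 198.1]
tcp_rot: [-179.9, -0.1, -5.5]
ft_force: [-3.1, 0.5, 6.0]
finger_gap: 40.8
```

```bash
python3 -m pendant '[[0,0,0,-0.5,0],[0.5,0,0,0,0],[0.52,0,0,0,0],[0.55,0,0,0,0],[0.6,0,0,0,0],[0.7,0,0,0,0],[0.8,0,0,0,0],[0.8,0,0,0,0]]'
python3 - <<'E'
from h import *
go(619,276,195)
u,z=tilt()
k=(z>-112)&(z<-24)&(u>15); print(np.degrees(np.arctan(np.polyfit(z[k],u[k],1)[0])))
E
```

```text
time: 32.3
tool_pos: [619.0, 275.6, 197.1]
tcp_rot: [-180.0, 0.0, -5.6]
ft_force: [0.5, 0.3, 0.3]
finger_gap: 68.3
t 32.3 at [619.  275.6 197.1] rot [-180.     0.    -5.6] F [0.5 0.3 0.3] gap 68.3 SHIFT [-0.  -0.4  2.1] | 2.1
  z -108 n 10 u [28.1 28.2 28.4]
  z -100 n 24 u [28.1 28.2 28.3]
  z -92 n 25 u [28.  28.2 28.3]
  z -84 n 27 u [28.  28.3 28.4]
  z -76 n 36 u [27.8 28.2 28.4]
  z -68 n 32 u [28.  28.2 28.4]
  z -60 n 42 u [28.  28.2 28.4]
  z -52 n 44 u [28.  28.3 28.5]
  z -44 n 48 u [28.  28.2 28.5]
  z -36 n 57 u [28.1 28.3 28.6]
  z -28 n 75 u [27.7 28.2 28.6]
  z -20 n 412 u [18.9 22.7 27.7]
  z -12 n 24 u [18.3 18.7 19.3]
  z 4 n 186 u [21.6 23.2 24.1]
  z 12 n 135 u [21.7 22.1 22.6]
  z 20 n 181 u [21.6 22.1 22.7]
  z 28 n 218 u [21.6 22.2 22.7]
  z 36 n 257 u [21.6 22.2 22.7]
  z 44 n 3058 u [-15.6   4.3  21.4]
0.03242064741902067
```

Upright and standing free. Retract and check.

```bash
python3 -m pendant '[[1,0,0,-5,0],[1,0,0,-20,0],[1,0,0,-40,0],[1,0,0,-40,0],[1,0,30,-30,0],[1,0,40,0,0],[1,0,40,0,0],[1,0,40,0,0],[1,0,0,0,0],[1,0,0,0,0]]'
python3 - <<'E'
from h import *
go(619,276,195)
im,d,p=snap('wrist'); W=cloud(d,p); print('bottle',rect(W,(500,720,170,370),(120,260)),'pan',rect(W,(480,720,160,380),(74,86)))
W=cloud(*snap('top','tf.png')[1:]); print('bottle',rect(W,(500,720,170,370),(130,260)),'weight',rect(W,(420,540,-60,60),(45,100)))
a=cv2.imread('pics/tf.png')
im,d,p=snap('side','sf.png'); W=cloud(d,p); print('weight',rect(W,(420,540,-60,60),(45,100)))
for q in ['jar','tip_box','flask','wash_bottle','small_weight','beaker','amber_bottle']: print(q,[np.round(o['at']).tolist() for o in optics.search_frame('side',q)[:1]])
cv2.imwrite('pics/f.png',np.hstack([cv2.resize(im,(400,300)),cv2.resize(a,(400,300))]))
E
```

```text
time: 33.35
tool_pos: [604.6, 125.5, 332.9]
tcp_rot: [-180.0, -0.1, -5.7]
ft_force: [-0.2, -0.2, 0.7]
finger_gap: 84.9
t 33.35 at [604.6 125.5 332.9] rot [-1.8e+02 -1.0e-01 -5.7e+00] F [-0.2 -0.2  0.7] gap 84.9 SHIFT [  -0.6 -151.1  137.9] | 204.6
bottle (1666, [[592.0, 252.0], [643.0, 250.0], [644.0, 268.0], [593.0, 270.0]], [array([618. , 259.8]), array([18.3, 50.8]), np.float64(87.8)], array([616.4, 256.8, 173.8])) pan (6045, [[555.0, 221.0], [673.0, 209.0], [681.0, 282.0], [562.0, 294.0]], [array([617.8, 251.4]), array([ 72.7, 119.2]), np.float64(84.2)], array([618.1, 250.5,  79.5]))
bottle (93, [[589.0, 300.0], [593.0, 275.0], [636.0, 282.0], [632.0, 308.0]], [array([612.5, 291.2]), array([43.6, 25.9]), np.float64(9.5)], array([610.8, 288.4, 239.9])) weight (118, [[465.0, 24.0], [466.0, -13.0], [507.0, -13.0], [507.0, 25.0]], [array([486.3,   5.7]), array([41.4, 37.9]), np.float64(0.4)], array([483.3,   7.1,  59.3]))
weight (218, [[460.0, 14.0], [482.0, -16.0], [514.0, 8.0], [492.0, 38.0]], [array([486.9,  11. ]), array([39.8, 36.9]), np.float64(36.8)], array([483.6,  14.2,  58.1]))
jar []
tip_box [[512.0, -465.0, 60.0]]
flask [[729.0, 72.0, 50.0]]
wash_bottle [[695.0, -36.0, 89.0]]
small_weight [[413.0, -286.0, 61.0]]
beaker [[418.0, 258.0, 53.0]]
amber_bottle [[524.0, 490.0, 108.0]]
```

View pics/f.png

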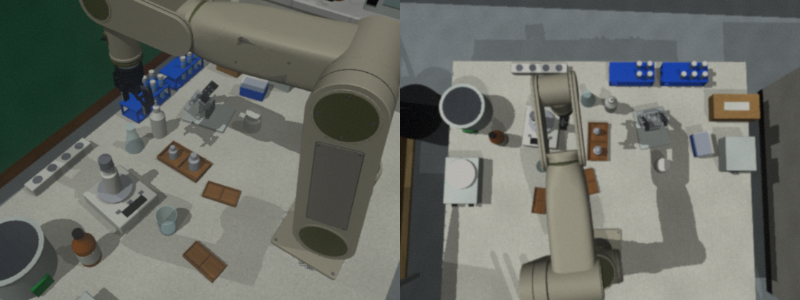

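The bottle stands upright on the pan (105,175 in the left half). The check weight stands in the tray's empty half (195,160), and the rest of the bench is where it was.

```bash
python3 -c "
from bench import hand_in; print(hand_in())"
```

```text
the job is handed in; nothing more can be done
None
```

The job is handed in at about 34 s of the 67 s. The bottle is upright on the balance's pan, and the check weight stands in the tray's empty half.

- **Check weight:** I lifted it off the pan and set it down with light contact. Before hand-in it measured at about (486, 6), near the centre of the empty half.
- **Bottle, getting it loose:** I rocked it right and then left with the half-open jaws around the cap, so the bottle itself pushed both cheeks back. I then drew it out along its leaning axis.
- **Bottle, standing it up:** My first idea, tipping it upright on the pan by friction, did not work. It pressed the pan with about 14.5 N and the bottle did not turn in the grip. I then turned it upright by pushing its foot lightly (about 3 N) against the side of the fixed balance, and lowered it onto the pan with about 6 N. After I let go, the tilt measured 0.03° in the one plane I checked. The foot is at about (619, 275), and the pan centre is at about (619, 276), so the whole foot is on the pan.

**Last checks:**
- The final picture shows both pieces standing, the gripper clear and the rest in place.
- The flask, wash bottle, tip box and amber bottle were found within 2 mm of their first positions.
- The beaker read about 15 mm from its first position, but that was from a different camera.
- The network missed the jar and reported the small weight at the jar's spot, so I have no final position for either, though both look in place in the picture.

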